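# Make up two measuring kits at the electrochemistry bench

## Robot

A 7-joint arm with a two-finger parallel gripper is mounted at the origin on the work surface. World frame = base frame: x ahead of the robot, y to its left, z up, the work surface at z = 0. Lengths are in m, angles in degrees, forces in N, time in s.
With the tool pointing down it reaches from about 0.35 to 0.775 m from the base axis. Payload 3.1 kg.
Tool frame: the origin (TCP) lies midway between the tips of the shut fingers; the grasp point (between the pads) lies 19 mm behind it; z points along the fingers, y is the line along which they close (so a half turn about z gives the same grasp; the last joint's range is limited). The gripper opens to 85 mm and grips with 20 to 120 N. Pads are 22 mm wide; open, the fingers measure 114 mm over their backs; the gripper's body (76 mm by 85 mm) begins 54 mm behind the grasp point. The pads swing forward as they close: fully open they stand 13 mm farther back than shut.
Start: joints at [-70.8, 17.813, 0.802, 86.603, -0.252, 75.585, -1.558], TCP at [0.202, 0.511, 0.231] pointing down, gripper open.
Joint ranges: [-154.91, 154.91], [-16.99, 109.72], [-72.82, 74.43], [7.12, 147.25], [-82.49, 262.49], [11.32, 116.49], [-174.64, 174.64]. Speed limits (degrees/s): [159.86, 159.86, 180, 180, 180, 180, 180].

## Interface

Orientations are given as [roll, pitch, yaw] about the fixed x, y, z axes, in that order (R = Rz(yaw) Ry(pitch) Rx(roll)).
In Python, from workcell import bot, optics gives the robot as it stands.
- The arm moves only by the tool carry_out, never from a script. Its argument "targets" is a list of rows, each a list of 4 numbers: the shift along the tool's x, y, z in mm, then the turn about the tool's z in degrees. A call has 1 to 20 rows; each row shifts and turns the commanded pose from where the row before left it, along the tool's axes as they then stand; what a row does not reach is not made up. A row lasts 1/10 s, in which the tool goes at most 50 mm and 8.59 degrees, less where a joint would pass 70% of its speed; a pose out of reach is approached as far as the arm can. A call is refused whole if a number of a shift passes 50 or a number of a turn 8.59, either way. A call with a gripper value outside its range is refused whole. "hand" is the opening, from 0 (shut) to 1 (fully open), set as the call begins (left out, the last holds). The fingers move at their own pace and stop on an object; "squeeze" is the grip in N (left out, the last holds). Time passes only in rows, so rows that do not move let the fingers close. It gives the time, the measured TCP pose, the force, the opening and the grip force at its end, in the units of the state.
- bot.get_obs(): the state, without advancing time (a new reading comes with each control period).
- optics.camera(name): name is "side" or "top" or "wrist"; returns the picture (384x512x3 uint8, red, green, blue); there is no depth.
- optics.calibration(name): a dict with "fx", "fy", "cx", "cy" (pixels), "eye" and "rotation" of the camera in the world. Camera axes: x right, y down, z forward; pixel columns grow to the right and rows downward; lengths in m; the calibration is good to about 2 mm. A picture is of the moment at which its call begins: read the wrist's pose just before it. calibration takes no time and is no camera call; for the wrist camera it gives the pose at the moment of the call.
- bot.job_done(): hands the job in; it is judged then, once.
The state is a dict: "t": time; "joints": joint angles; "joint_velocities": joint speeds; "joint_efforts": joint torques, N m; "tcp_pos": TCP position; "tool_rot": TCP orientation; "force": force on the tool from outside, world axes, zero at the start; "ft_torque": the same for the moment, N m; "grip_width": opening from 0.0 (shut) to 1.0 (fully open); "grip_force": force on a finger pad.
Only numpy, scipy, OpenCV 4.12 (cv2) and the standard library are available. Lean on these libraries where they do the work, as an engineer would, in place of code of your own. Each camera call takes 0.05 s, during which the arm holds its last target. There are 200 camera calls.

## Task

Make up the two measuring kits from the stock in the middle of the bench: the blue tray gets the pH electrode in its storage bottle, the orange-capped amber bottle and the blue-capped vial; the yellow tray gets the glass cell with the white lid and the red-capped jar. Stand each one upright on the floor of a compartment of its own (any compartment of the right tray will do), setting it down gently: it is glassware, so nothing may be dropped or knocked over. The green-capped vial and the empty beaker belong to no kit: leave them standing where they are.

Things in the scene. Friction and masses are not known exactly. Their poses are not given: they have to be found in the camera images.
- electrode: pH electrode standing in its storage bottle, one piece: frosted round bottle 42 mm in diameter and 36 mm high, grey collar 30 mm in diameter up to 42 mm, then the blue shaft, 24 mm in diameter, from 42 to 80 mm, and a narrow grey tip, 14 mm in diameter, up to 92 mm. Round, loose. Origin: centre of its underside, z up. About 110 g.
- buffer: amber glass bottle with an orange cap: glass 44 mm in diameter and 46 mm high, a narrow neck, then the cap, 40 mm in diameter, from 50 to 66 mm (total height). Round, loose. Origin: centre of its underside, z up. About 130 g.
- sample: frosted vial with a BLUE screw cap: body 36 mm in diameter and 52 mm high, cap 33 mm in diameter from 52 to 70 mm (total height). Round, loose. Origin: centre of its underside, z up. About 60 g.
- cell: clear glass measuring cell with a flat white lid that has two small red-ringed ports: glass 42 mm in diameter and 52 mm high, lid 44 mm in diameter from 52 to 68 mm (total height 69 mm). The lid is fast. Round, loose. Origin: centre of its underside, z up. About 120 g.
- standard: low frosted jar with a RED screw cap: body 42 mm in diameter and 40 mm high, cap 43 mm in diameter from 40 to 60 mm (total height). Round, loose. Origin: centre of its underside, z up. About 90 g.
- tray_blue: blue plastic tray fixed to the bench, left or right of the stock, turned up to 0.3 rad: 208 x 72 mm, 22 mm high, open on top. Three compartments in a row along its own x, each 64 x 64 mm inside, centres at x = -68, 0, +68 mm, y = 0; walls and dividers 4 mm thick and 22 mm high, floor 4 mm thick. Origin: centre of the underside, on the bench; z up.
- tray_yellow: yellow plastic tray fixed to the bench, left or right of the stock, turned up to 0.3 rad: 208 x 72 mm, 22 mm high, open on top. Three compartments in a row along its own x, each 64 x 64 mm inside, centres at x = -68, 0, +68 mm, y = 0; walls and dividers 4 mm thick and 22 mm high, floor 4 mm thick. Origin: centre of the underside, on the bench; z up.
- spare: frosted vial with a GREEN screw cap, of the same size as the blue-capped one (36 mm in diameter, 70 mm high). It belongs to no kit and stays where it is. Origin: centre of its underside. Loose.
- beaker: small empty glass beaker, 60 mm in diameter at the rim and 70 mm high, beyond the stock as the robot sees it; it stays where it is. Origin: centre of its underside. Loose.

How it is judged (in metres and radians):
At the end, for the whole second after the job is handed in: Each of the five things stands on the floor of a compartment (within 5 mm in height) of its tray, upright within 0.1 rad, at rest and released; a compartment has room for one only. The green-capped vial and the beaker stand within 20 mm of where they started (x of electrode in the frame of tray_blue between -0.092 and 0.092 m and y of electrode in the frame of tray_blue between -0.02 and 0.02 m and z of electrode in the frame of tray_blue between 0 and 0.009 m and angle between each of electrode, buffer, sample, cell, standard, spare, beaker's own z axis and vertical below 0.1 rad and linear speed of each of electrode, buffer, sample, cell, standard, spare, beaker below 0.02 m/s and angular speed of each of electrode, buffer, sample, cell, standard below 0.3 rad/s and x of buffer in the frame of tray_blue between -0.092 and 0.092 m and y of buffer in the frame of tray_blue between -0.02 and 0.02 m and z of buffer in the frame of tray_blue between 0 and 0.009 m and x of sample in the frame of tray_blue between -0.092 and 0.092 m and y of sample in the frame of tray_blue between -0.02 and 0.02 m and z of sample in the frame of tray_blue between 0 and 0.009 m and x of cell in the frame of tray_yellow between -0.092 and 0.092 m and y of cell in the frame of tray_yellow between -0.02 and 0.02 m and z of cell in the frame of tray_yellow between 0 and 0.009 m and x of standard in the frame of tray_yellow between -0.092 and 0.092 m and y of standard in the frame of tray_yellow between -0.02 and 0.02 m and z of standard in the frame of tray_yellow between 0 and 0.009 m and distance of each of spare, beaker from where it was at the start of the episode below 0.02 m); the robot touches nothing.
It fails at once if one of the stock, the green-capped vial or the beaker is knocked over (tilted more than 0.6 rad) (angle between any of electrode, buffer, sample, cell, standard, spare, beaker's own z axis and vertical above 0.6 rad).
It fails at once if one of the five things is dropped: it moves faster than 0.7 m/s (a fall of some 25 mm) with no finger touching it ((linear speed of electrode above 0.7 m/s and contact force between the fingers and electrode below 0.05 N) or (linear speed of buffer above 0.7 m/s and contact force between the fingers and buffer below 0.05 N) or (linear speed of sample above 0.7 m/s and contact force between the fingers and sample below 0.05 N) or (linear speed of cell above 0.7 m/s and contact force between the fingers and cell below 0.05 N) or (linear speed of standard above 0.7 m/s and contact force between the fingers and standard below 0.05 N)).
It fails at once if the green-capped vial or the beaker is moved more than 20 mm (distance of any of spare, beaker from where it was at the start of the episode above 0.02 m).
It also fails if it takes over 112 s, if anything falls off the work surface, if the arm or the gripper's body presses on something with over 40 N, if the wrist force passes 120 N, or if a joint passes its speed limit or range.

## Working session

There is one attempt and no reset: what is moved stays moved. The work goes in short steps, Python scripts to look and compute and a tool call to move; the robot and the scene stay as the last step left them, time stands still between calls to the robot, and variables do not carry over. Pictures are saved under pics/ and viewed, at most 16 in all, crops included, and the job is handed in when it is done.

Besides the shell and the picture viewer there is one more tool, called after "Emit:" by a JSON object that holds its "op" and its "data", one argument or row to a line. carry_out: Moves the arm, as the interface text tells. Its arguments: {"type":"object","properties":{"targets":{"type":"array","items":{"type":"array","items":{"type":"number"}}},"hand":{"type":"number"},"squeeze":{"type":"number"}},"required":["targets"]}

```bash
mkdir -p pics
cat > h.py <<'E'
import numpy as np,cv2
from workcell import bot,optics
def snap(n,f):
    c=optics.calibration(n); im=optics.camera(n); cv2.imwrite('pics/'+f,im[:,:,::-1]); np.savez('pics/'+f[:-4]+'.npz',im=im,**{k:np.array(c[k]) for k in c}); return im,c
def load(f): return np.load('pics/'+f+'.npz')
def ray(c,u,v):
    d=np.array(c['rotation'])@np.array([(u-c['cx'])/c['fx'],(v-c['cy'])/c['fy'],1]); return np.array(c['eye']),d/np.linalg.norm(d)
def atz(c,u,v,z):
    e,d=ray(c,u,v); return e+d*(z-e[2])/d[2]
def tri(*obs): # (c,u,v)
    A=np.zeros((3,3));b=np.zeros(3)
    for c,u,v in obs:
        e,d=ray(c,u,v);P=np.eye(3)-np.outer(d,d);A+=P;b+=P@e
    x=np.linalg.solve(A,b); return x
def proj(c,p):
    q=np.array(c['rotation']).T@(np.array(p)-np.array(c['eye'])); return c['cx']+c['fx']*q[0]/q[2],c['cy']+c['fy']*q[1]/q[2]
E
python3 - <<'E'
from h import *
for n in('top','side'):
    im,c=snap(n,n+'0.png'); print(n,c['eye'],np.round(c['rotation'],3).tolist(),c['fx'])
o=bot.get_obs();print(o['t'],o['tcp_pos'],o['tool_rot'],o['grip_width'])
c=optics.calibration('wrist');print(c['eye'],np.round(c['rotation'],3).tolist(),c['fx'])
E
```

```text
top [ 0.49384972 -0.00892297  1.14426599] [-174.295, -0.305, -90.843] 497.58823984400937
side [ 0.12885612 -0.503031    0.57927582] [-128.433, 0.147, -44.352] 461.6785698660111
0.1 [0.20207932 0.51082632 0.23033469] [-1.79878327e+02  2.34744527e-03  1.58419401e+02] 0.9953350105262824
[0.14043741 0.53572178 0.37448281] [164.608, 0.117, 68.4] 335.69347256200587
```

View pics/top0.png

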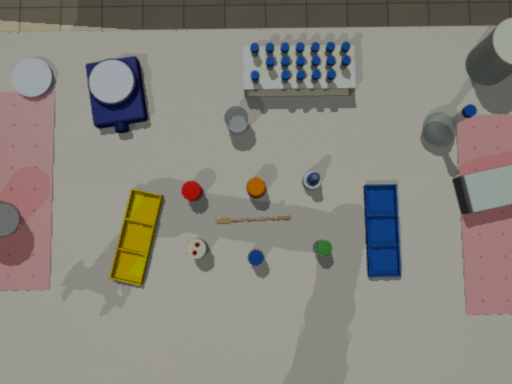

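View pics/side0.png

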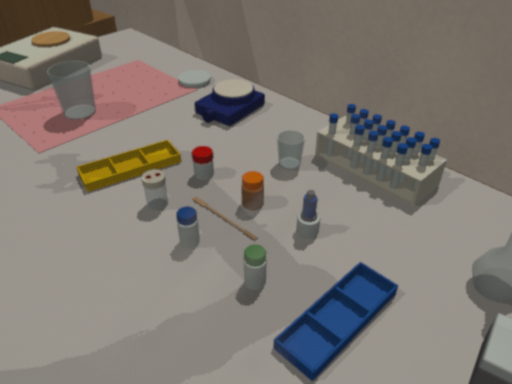

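The top view shows the yellow tray at (137,237) and the blue tray at (382,230). Cap positions are red (192,190), white (197,249), orange (256,187), blue (256,257), green (324,247), electrode (312,180) and beaker (237,122). The side view shows the same things standing. Next I'll segment the caps and triangulate them.

```bash
cat > m.py <<'E'
from h import *
from scipy.spatial.transform import Rotation as Ro
def fixc(d):
    c={k:d[k] for k in d.files if k!='im'}; c['rotation']=Ro.from_euler('xyz',c['rotation'],degrees=True).as_matrix(); return c
def blob(im,lo,hi,seed,rad=25):
    hsv=cv2.cvtColor(im,cv2.COLOR_RGB2HSV); m=cv2.inRange(hsv,lo,hi)
    if lo[0]==0 and hi[0]<8: m|=cv2.inRange(hsv,(172,lo[1],lo[2]),(180,255,255))
    k=np.zeros_like(m); cv2.circle(k,seed,rad,255,-1); m&=k
    n,l,s,ce=cv2.connectedComponentsWithStats(m); i=1+np.argmax(s[1:,4]); return ce[i],s[i],(l==i).astype('uint8')
E
python3 - <<'E'
from m import *
T=load('top0');S=load('side0');ct,cs=fixc(T),fixc(S)
Q={'buffer':((5,150,80),(20,255,255),(256,187),(253,182)),
'sample':((105,130,50),(130,255,255),(256,257),(187,215)),
'standard':((0,150,80),(5,255,255),(192,190),(203,156)),
'spare':((45,80,40),(80,255,255),(324,247),(255,255)),
'electrode':((105,90,30),(130,255,255),(312,180),(309,207))}
for n,(lo,hi,a,b) in Q.items():
    p,s,_=blob(T['im'],lo,hi,a,14);q,s2,_=blob(S['im'],lo,hi,b,22)
    print(n,p.round(1),s[:5],q.round(1),s2[:5],tri((ct,*p),(cs,*q)).round(4))
for n,lo,hi,a,b in(('blue',(105,130,50),(130,255,255),(382,230),(338,318)),('yellow',(20,150,80),(35,255,255),(137,237),(130,165))):
    p,s,m=blob(T['im'],lo,hi,a,65);q,s2,m2=blob(S['im'],lo,hi,b,90)
    for M in(m,m2):
        h=cv2.convexHull(cv2.findContours(M,0,2)[0][0]) if 0 else cv2.convexHull(cv2.findNonZero(M)); 
        print(n,cv2.approxPolyDP(h,4,True)[:,0].tolist())
        if M is m: print(cv2.minAreaRect(h))
A=cv2.resize(T['im'][160:290,180:340],None,fx=4.8,fy=4.5,interpolation=2)
B=cv2.resize(S['im'][125:300,130:330],None,fx=3.9,fy=3.3,interpolation=2)
cv2.imwrite('pics/a.png',cv2.resize(T['im'][160:290,170:340],None,fx=4.5,fy=4.5,interpolation=2)[:,:,::-1]);cv2.imwrite('pics/b.png',cv2.resize(S['im'][125:275,130:330],None,fx=4,fy=4,interpolation=2)[:,:,::-1])
E
```

```text
buffer [255.6 186.7] [247 178  18  18 270] [252.1 181.7] [243 172  20  21 366] [ 0.6099 -0.001   0.0552]
sample [255.4 257.2] [249 250  14  15 166] [185.4 212.9] [178 207  17  14 162] [0.4563 0.0017 0.0692]
standard [190.9 190.2] [182 181  19  20 291] [201.4 154.1] [192 147  20  16 256] [0.604  0.1419 0.0528]
spare [323.7 247.8] [316 240  16  16 185] [254.4 251.6] [245 245  20  14 207] [ 0.4747 -0.1455  0.0706]
electrode [313.1 178.6] [308 172  12  13  82] [313.4 199.6] [311 197   5   5  15] [ 0.6267 -0.129   0.076 ]
blue [[400, 275], [368, 274], [366, 185], [395, 185]]
((382.06610107421875, 230.3217010498047), (92.1349105834961, 32.45945358276367), 87.1375961303711)
blue [[396, 285], [393, 295], [312, 379], [275, 341], [360, 263]]
yellow [[161, 195], [141, 284], [110, 278], [131, 189]]
((135.35633850097656, 236.61776733398438), (32.459388732910156, 93.27825927734375), 13.091893196105957)
yellow [[180, 160], [91, 190], [77, 168], [167, 140]]
```

View pics/a.png

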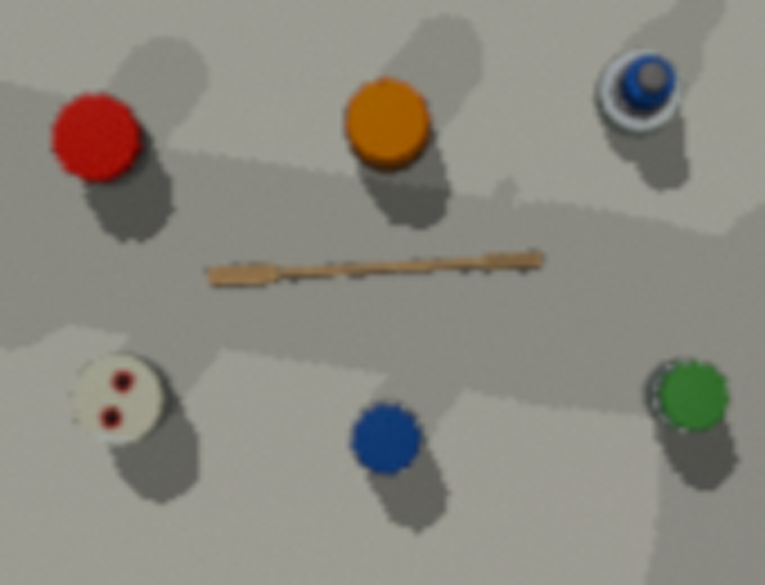

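View pics/b.png

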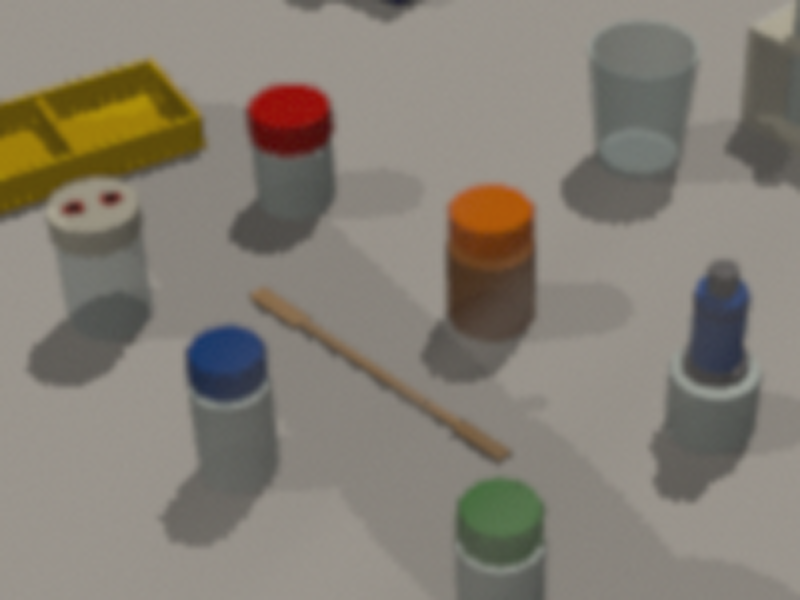

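The crops give cap-top centres. Top crop: red (96,138), orange (387,122), white (117,398), blue (386,438), green (693,396), tip (652,77). Side crop: red (291,109), white (94,208), orange (491,211), blue (228,355), green (501,507), tip (722,269).

```bash
cat > fit.py <<'E'
from m import *
from scipy.optimize import minimize
T=load('top0');S=load('side0');ct,cs=fixc(T),fixc(S)
P={'standard':((96,138),(291,109)),'buffer':((387,122),(491,211)),'cell':((117,398),(94,208)),'sample':((386,438),(228,355)),'spare':((693,396),(501,507)),'tip':((652,77),(722,269)),'bottle36':((638,90),(714,370)),
 'beakerrim':None}
for n,p in P.items():
    if p is None: continue
    (a,b),(c,d)=p
    o=((ct,(a+.5)/4.5-.5+170,(b+.5)/4.5-.5+160),(cs,(c+.5)/4-.5+130,(d+.5)/4-.5+125)); x=tri(*o)
    print(n,x.round(4),[np.round(np.subtract(proj(q[0],x),q[1:]),1).tolist() for q in o])
for n,lo,hi,a,b,g in(('blue',(105,130,50),(130,255,255),(382,230),(338,318),(.52,-.27,-1.5)),('yellow',(20,150,80),(35,255,255),(137,237),(130,165),(.5,.25,-1.8))):
    ms=[]
    for im,sd,r in((T['im'],a,65),(S['im'],b,105)):
        m=blob(im,lo,hi,sd,r)[2]; k=np.zeros_like(m); cv2.fillConvexPoly(k,cv2.convexHull(cv2.findNonZero(m)),1); ms.append(k)
    def cost(v,views=(0,1)):
        x,y,th,h=v; e=0
        for i in views:
            c=(ct,cs)[i]; R=np.array([[np.cos(th),-np.sin(th)],[np.sin(th),np.cos(th)]])
            pts=np.array([proj(c,[*(R@[sx*.104,sy*.036]+[x,y]),z]) for sx in(-1,1) for sy in(-1,1) for z in(0,h)])
            k=np.zeros_like(ms[i]); hp=cv2.convexHull(pts.astype('float32'))
            cv2.fillConvexPoly(k,np.round(hp*16).astype(int),1,shift=4); e+=(k!=ms[i]).sum()/ms[i].sum()
        return e
    for vw in((0,1),(0,),(1,)):
        r=minimize(cost,[*g,.022],args=(vw,),method='Nelder-Mead',options=dict(initial_simplex=[[*g,.022],[g[0]+.03,g[1],g[2],.022],[g[0],g[1]+.03,g[2],.022],[g[0],g[1],g[2]+.2,.022],[*g,.03]],xatol=1e-4,fatol=1e-4))
        print(n,vw,r.x.round(4),round(r.fun,3))
E
python3 fit.py
```

```text
standard [0.6043 0.1404 0.0587] [[0.4, -0.5], [-0.7, 0.1]]
buffer [ 0.6093 -0.0015  0.0659] [[0.4, -0.5], [-0.8, 0.1]]
cell [0.4782 0.1296 0.0667] [[0.2, -0.4], [-0.5, 0.0]]
sample [0.4575 0.0013 0.0676] [[0.3, -0.4], [-0.7, 0.1]]
spare [ 0.4753 -0.1455  0.0706] [[0.4, -0.4], [-0.8, 0.1]]
tip [ 0.6255 -0.127   0.093 ] [[0.2, -0.2], [-0.4, 0.1]]
bottle36 [ 0.6265 -0.1265  0.0349] [[0.3, -0.3], [-0.6, 0.1]]
blue (0, 1) [ 0.5123 -0.2859  0.0231  0.0187] 0.132
blue (0,) [ 0.5113 -0.29    0.0101 -0.0102] 0.005
blue (1,) [ 0.5349 -0.2723 -0.0026 -0.0366] 0.077
yellow (0, 1) [ 0.5072  0.2744 -0.2243  0.0185] 0.085
yellow (0,) [ 0.5053  0.2778 -0.2325 -0.0205] 0.038
yellow (1,) [ 0.5202  0.3017 -0.2332 -0.0207] 0.021
```

```bash
sed -i 's/(.52,-.27,-1.5)/(.51,-.285,.03)/;s/(.5,.25,-1.8)/(.505,.27,-.23)/;s/+\.03,/+.01,/g;s/+\.03\]*,g/+.01,g/;s/g\[2\]+.2/g[2]+.05/;s/\[g\[0\],g\[1\]+.01/[g[0],g[1]+.01/' fit.py
cat >> fit.py <<'E'
    print(cv2.boundingRect(ms[0]),cv2.boundingRect(ms[1]))
    th=r.x[2]
    vv=[cv2.approxPolyDP(cv2.convexHull(cv2.findNonZero(k)),3,True)[:,0].tolist() for k in ms];print(vv)
E
python3 fit.py | tail -10
python3 - <<'E'
from m import *
S=load('side0');T=load('top0')
a=cv2.resize(S['im'][255:384,260:410],None,fx=2.6,fy=2.6,interpolation=2);b=cv2.resize(S['im'][130:205,70:190],None,fx=3.25,fy=3.25,interpolation=2)
c=cv2.resize(T['im'][180:290,100:170],None,fx=2.6,fy=2.6,interpolation=2);d=cv2.resize(T['im'][180:290,350:420],None,fx=2.6,fy=2.6,interpolation=2)
k=np.zeros((600,790,3),'uint8');k[:a.shape[0],:390]=a;k[340:340+b.shape[0],:390]=b;k[:286,400:582]=c;k[300:586,400:582]=d;cv2.imwrite('pics/tr.png',k[:,:,::-1])
E
```

```text
blue (0, 1) [ 0.5126 -0.285   0.0171  0.0186] 0.121
blue (0,) [ 0.5109 -0.2877  0.0096  0.0082] 0.01
blue (1,) [ 0.517  -0.2835  0.0124  0.0147] 0.015
(364, 185, 37, 92) (275, 263, 122, 117)
[[[400, 275], [368, 275], [366, 185], [396, 187]], [[396, 285], [394, 294], [312, 379], [280, 351], [275, 339], [358, 264]]]
yellow (0, 1) [ 0.5075  0.2738 -0.2347  0.0186] 0.094
yellow (0,) [ 0.5057  0.2748 -0.2226  0.0069] 0.013
yellow (1,) [ 0.5094  0.2747 -0.2338  0.0178] 0.018
(110, 189, 52, 96) (77, 140, 104, 51)
[[[161, 195], [141, 284], [110, 278], [131, 189]], [[180, 157], [176, 163], [92, 190], [86, 189], [77, 169], [166, 140]]]
```

View pics/tr.png

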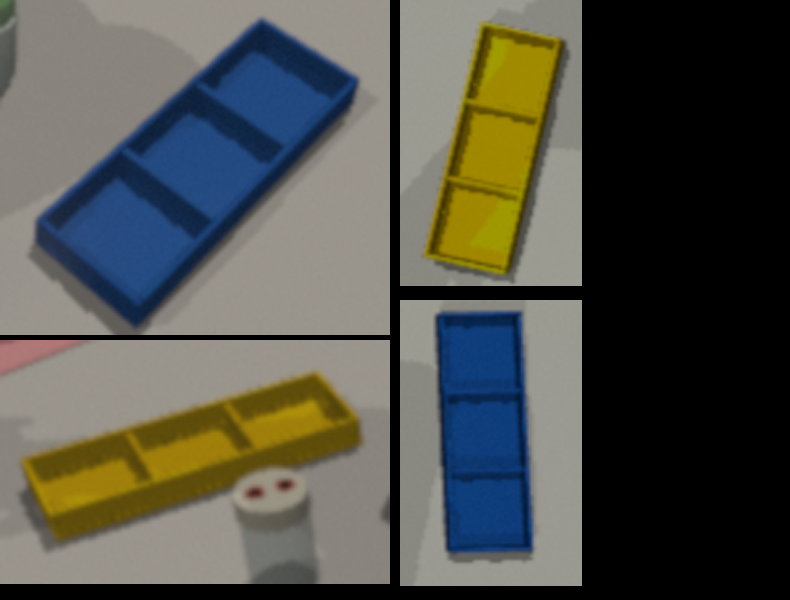

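The trays are seen with their rims, e.g. blue rim corners in the composite at top (437,314), (521,312), (531,549), (449,550). I'll triangulate the rim corners.

Run:
```python
from m import *
T=load('top0');S=load('side0');ct,cs=fixc(T),fixc(S)
def g(x,y,ox,oy,s,u,v): return (x-ox+.5)/s-.5+u,(y-oy+.5)/s-.5+v
B=[((437,314),(262,20)),((521,312),(356,82)),((531,549),(135,315)),((449,550),(40,221))]
Y=[((482,23),(318,374)),((564,40),(357,425)),((510,271),(57,521)),((427,256),(25,459))]
L=np.array([[1,1],[1,-1],[-1,-1],[-1,1]])*[.104,.036]
for n,q,ot,os in(('blue',B,(400,300,2.6,350,180),(0,0,2.6,260,255)),('yellow',Y,(400,0,2.6,100,180),(0,340,3.25,70,130))):
    X=np.array([tri((ct,*g(*a,*ot)),(cs,*g(*b,*os))) for a,b in q]); print(n,X.round(4).tolist())
    c=X.mean(0); A=X[:,:2]-c[:2]; th=np.arctan2((L[:,0]*A[:,1]-L[:,1]*A[:,0]).sum(),(L*A).sum())
    X2=np.array([atz(ct,*g(*a,*ot),.022) for a,b in q]);X3=np.array([atz(cs,*g(*b,*os),.022) for a,b in q])
    print(c.round(4),th.round(4),'sizes',np.linalg.norm(A[0]-A[3]),np.linalg.norm(A[0]-A[1]),'top',X2.mean(0)[:2],'side',X3.mean(0)[:2])
    R=np.array([[np.cos(th),-np.sin(th)],[np.sin(th),np.cos(th)]])
    for x in(-.068,0,.068): print('  comp',x,(c[:2]+R@[x,0]).round(4))
```

```text
blue [[0.6148, -0.2484, 0.0199], [0.6137, -0.3195, 0.022], [0.4086, -0.3216, 0.0154], [0.4105, -0.2511, 0.0193]]
[ 0.5119 -0.2852  0.0192] 0.0082 sizes 0.20439271886907612 0.07114504602553795 top [ 0.51140322 -0.28382267] side [ 0.51105595 -0.28680419]
  comp -0.068 [ 0.4439 -0.2857]
  comp 0 [ 0.5119 -0.2852]
  comp 0.068 [ 0.5799 -0.2846]
yellow [[0.6139, 0.2812, 0.0204], [0.5967, 0.2108, 0.0192], [0.3997, 0.2553, 0.0197], [0.4147, 0.3246, 0.0241]]
[0.5062 0.268  0.0208] -0.2191 sizes 0.20386511929958967 0.07238006101567732 top [0.50547169 0.26812471] side [0.50586244 0.26597951]
  comp -0.068 [0.4399 0.2827]
  comp 0 [0.5062 0.268 ]
  comp 0.068 [0.5726 0.2532]
```

Object heights come out at 59/66/67/68/71/93 mm against 60/66/69/70/70/92 stated, and the tray rims at about 20 mm with the right lengths. Next is a move planner, then the first approach, above the cell.

```bash
cat > plan.py <<'E'
import sys,numpy as np
from workcell import bot
from scipy.spatial.transform import Rotation as Ro
def plan(x,y,z,yaw=None):
    o=bot.get_obs(); p=np.array(o['tcp_pos']); r=o['tool_rot']; R=Ro.from_euler('xyz',[180,0,r[2]],degrees=True).as_matrix()
    d=R.T@(np.array([x,y,z])-p)*1000
    print('t',round(o['t'],2),'tcp',p.round(4),'rpy',np.round(r,2),'w',round(o['grip_width'],3),'gf',np.round(o['grip_force'],1)); print(' shift tool mm',d.round(1),'turn',None if yaw is None else round((r[2]-yaw+180)%360-180,2))
if __name__=='__main__': plan(*map(float,sys.argv[1:]))
E
python3 plan.py .478 .1296 .18 167.4
```

```text
t 0.1 tcp [0.2021 0.5108 0.2303] rpy [-179.88    0.    158.42] w 0.995 gf 0.0
 shift tool mm [-396.8 -253.    50.3] turn -8.98
```

Emit:
{"op": "carry_out", "data": {
  "targets": [
    [0,0,0,-4.5],
    [0,0,0,-4.5]
  ],
  "hand": 0.75
}}

```text
t: 0.3
tcp_pos: [0.2022, 0.511, 0.2306]
tool_rot: [-179.9, -0.0, 167.6]
force: [0.2, 0.2, -0.3]
grip_width: 0.752
grip_force: 0.0
```

```bash
python3 plan.py .478 .1296 .18 167.4
```

```text
t 0.3 tcp [0.2022 0.511  0.2306] rpy [-1.7992e+02 -1.0000e-02  1.6760e+02] w 0.752 gf 0.0
 shift tool mm [-351.3 -313.3   50.6] turn 0.2
```

Emit:
{"op": "carry_out", "data": {
  "targets": [
    [-29.3,-26.1,2.5,0],
    [-29.3,-26.1,2.5,0],
    [-29.3,-26.1,2.5,0],
    [-29.3,-26.1,2.5,0],
    [-29.3,-26.1,2.5,0],
    [-29.3,-26.1,2.5,0],
    [-29.3,-26.1,2.5,0],
    [-29.3,-26.1,2.5,0],
    [-29.3,-26.1,2.5,0],
    [-29.3,-26.1,2.5,0],
    [-29.3,-26.1,2.5,0],
    [-29.3,-26.1,2.5,0],
    [0,0,0,0],
    [0,0,0,0]
  ]
}}

```text
t: 1.7
tcp_pos: [0.4771, 0.1282, 0.2007]
tool_rot: [-180.0, -0.1, 167.2]
force: [-0.8, 0.0, 0.2]
grip_width: 0.744
grip_force: 0.0
```

```bash
python3 - <<'E'
from m import *
im,c=snap('wrist','w1.png'); c=fixc(load('w1'))
for n,p in dict(cell=(.478,.1296,.068),standard=(.6043,.1404,.06),sample=(.4575,.0013,.07),buffer=(.609,-.0015,.066)).items(): print(n,np.round(proj(c,p),1))
c0=np.array([.506,.2675]);t=-.22;R=np.array([[np.cos(t),-np.sin(t)],[np.sin(t),np.cos(t)]])
im2=im.copy()
for a in(1,-1):
  for b in(1,-1):
    u=proj(c,[*(c0+R@[a*.104,b*.036]),.022]); cv2.circle(im2,tuple(int(round(k)) for k in u),2,(255,0,255),-1)
for p in((.478,.1296,.068),(.6043,.1404,.06),(.4575,.0013,.07)): cv2.circle(im2,tuple(int(round(k)) for k in proj(c,p)),2,(0,255,0),-1)
cv2.imwrite('pics/w1o.png',im2[:,:,::-1])
E
python3 plan.py .478 .1296 .045 167.4
```

```text
cell [258.7 180.6]
standard [298.3 300.2]
sample [106.  190.7]
buffer [157.3 336. ]
t 1.75 tcp [0.4766 0.1298 0.2008] rpy [ 1.7999e+02 -9.0000e-02  1.6742e+02] w 0.753 gf 0.0
 shift tool mm [-1.400e+00  1.000e-01  1.558e+02] turn 0.02
```

View pics/w1o.png

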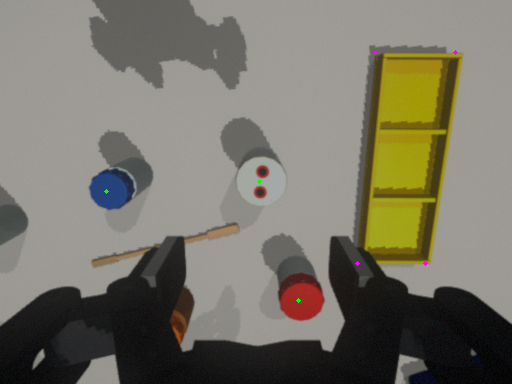

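The wrist view shows the cell at (262,181), the red cap at (302,297), the blue cap at (112,189) and the yellow tray rim about 5 px right of the prediction. That is a 3–4 mm bias in y. I'll check how noisy the pose readings are.

Run:
```python
from m import *
es=[];rs=[];ps=[]
for i in range(6):
    c=optics.calibration('wrist');es.append(c['eye']);rs.append(c['rotation']);o=bot.get_obs();ps.append([*o['tcp_pos'],o['tool_rot'][2]]); im=optics.camera('wrist')
print(np.round(es,4).tolist());print(np.round(rs,2).tolist());print(np.round(ps,4).tolist())
np.savez('pics/w2.npz',im=im,**{k:np.array(c[k]) for k in c})
c['eye']=np.mean(es,0);c['rotation']=Ro.from_euler('xyz',np.mean(rs,0),degrees=True).as_matrix()
tc=np.mean(ps,0)
print('tcp axis proj',proj(c,[*tc[:2],.068]),proj(c,[*tc[:3]]))
g=cv2.cvtColor(im,cv2.COLOR_RGB2HSV)
print('cell circle', cv2.HoughCircles(cv2.medianBlur(cv2.cvtColor(im,cv2.COLOR_RGB2GRAY)[140:225,220:305],3),cv2.HOUGH_GRADIENT,1,100,param1=80,param2=15,minRadius=18,maxRadius=32))
p,s,_=blob(im,(0,150,80),(5,255,255),(300,297),30); print('red',p,atz(c,*p,.058))
p,s,_=blob(im,(105,130,50),(130,255,255),(112,189),35); print('blue',p,s,atz(c,*p,.066))
print('cell',atz(c,262,181,.068))
for u in((380,55),(461,55),(365,262),(433,263)): print(atz(c,*u,.022).round(4))
```

```text
[[0.4119, 0.1442, 0.3451], [0.4116, 0.1449, 0.3452], [0.4115, 0.1451, 0.3453], [0.4116, 0.1451, 0.3454], [0.4117, 0.145, 0.3455], [0.4118, 0.1448, 0.3455]]
[[164.7, -0.02, 77.41], [164.7, -0.04, 77.52], [164.68, -0.04, 77.57], [164.66, -0.04, 77.58], [164.64, -0.04, 77.58], [164.63, -0.04, 77.56]]
[[0.4766, 0.1298, 0.2008, 167.4223], [0.4763, 0.1306, 0.2009, 167.5336], [0.4763, 0.1309, 0.201, 167.5873], [0.4764, 0.1309, 0.2012, 167.5991], [0.4765, 0.1308, 0.2012, 167.5918], [0.4766, 0.1305, 0.2013, 167.5693]]
tcp axis proj (np.float64(256.7042392669266), np.float64(179.81116444664758)) (np.float64(256.75721605844717), np.float64(246.19564259142228))
cell circle [[[37.5 41.5 24.6]]]
red [297.83146067 300.59925094] [0.60563164 0.14306754 0.058     ]
blue [106.87186147 189.83809524] [  87  171   42   38 1155] [0.45771483 0.00246497 0.066     ]
cell [0.47845258 0.13473661 0.068     ]
[0.3985 0.2614 0.022 ]
[0.4143 0.3325 0.022 ]
[0.5995 0.221  0.022 ]
[0.6163 0.2913 0.022 ]
```

Emit:
{"op": "carry_out", "data": {
  "targets": [
    [-1,0,25,0],
    [0,0,25,0],
    [0,0,25,0],
    [0,0,25,0],
    [0,0,25,0],
    [0,0,20,0],
    [0,0,12,0],
    [0,0,7,0],
    [0,0,0,0],
    [0,0,0,0],
    [0,0,0,0]
  ]
}}

```text
t: 3.15
tcp_pos: [0.4792, 0.1293, 0.0383]
tool_rot: [179.9, 0.1, 167.4]
force: [0.3, -0.0, -0.3]
grip_width: 0.75
grip_force: 0.0
```

Emit:
{"op": "carry_out", "data": {
  "targets": [
    [0,0,0,0],
    [0,0,0,0],
    [0,0,0,0],
    [0,0,0,0],
    [0,0,0,0],
    [0,0,0,0]
  ],
  "hand": 0.3,
  "squeeze": 30
}}

```text
t: 3.75
tcp_pos: [0.4791, 0.1292, 0.0381]
tool_rot: [179.9, 0.1, 167.4]
force: [-1.1, -0.7, 6.2]
grip_width: 0.5
grip_force: 30.2
```

```bash
python3 - <<'E'
from m import *
im,c=snap('side','s1.png'); w,_=snap('wrist','w3.png')
k=np.zeros((384,800,3),'uint8');k[:,:512]=w;k[:,512:800]=cv2.resize(im[100:244,60:168],(288,384));cv2.imwrite('pics/v1.png',k[:,:,::-1])
E
python3 plan.py .4395 .284 .2 168
```

```text
t 3.85 tcp [0.479  0.1292 0.0381] rpy [1.7994e+02 8.0000e-02 1.6741e+02] w 0.505 gf 30.2
 shift tool mm [  72.3  142.5 -161.9] turn -0.59
```

View pics/v1.png

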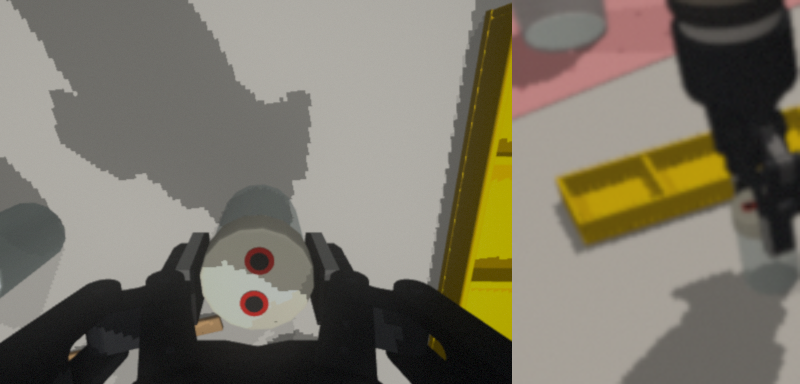

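The wrist view shows the white lid squarely between the pads, with lid centre at (257,278). Lifting and moving over the yellow tray.

Emit:
{"op": "carry_out", "data": {
  "targets": [
    [0,0,-5,0],
    [0,0,-10,0],
    [0,0,-20,0],
    [0,0,-25,0],
    [0,0,-20,0],
    [6,12,0,0],
    [12,24,0,0],
    [12,24,0,-0.6],
    [12,24,0,0],
    [12,24,0,0],
    [12,24,0,0],
    [6,10,0,0],
    [0,0,0,0],
    [0,0,0,0],
    [0,0,0,0],
    [0,0,0,0]
  ]
}}

```text
t: 5.45
tcp_pos: [0.4387, 0.2812, 0.1173]
tool_rot: [-180.0, 0.0, 167.8]
force: [-0.6, -0.5, -1.1]
grip_width: 0.505
grip_force: 30.7
```

```bash
python3 - <<'E'
from m import *
for i in range(3): im=optics.camera('wrist')
snap('wrist','w4.png'); c=fixc(load('w4')); im=load('w4')['im'].copy()
c0=np.array([.5065,.270]);t=-.21;R=np.array([[np.cos(t),-np.sin(t)],[np.sin(t),np.cos(t)]])
for p in((-.104,.036),(-.104,-.036),(-.036,.036),(-.036,-.036)): cv2.circle(im,tuple(int(round(k)) for k in proj(c,[*(c0+R@p),.022])),3,(255,0,255),-1)
cv2.imwrite('pics/v2.png',im[:,:,::-1])
E
python3 plan.py .4400 .284 .042 168
```

```text
t 5.65 tcp [0.4383 0.2824 0.1174] rpy [1.8000e+02 1.0000e-02 1.6795e+02] w 0.506 gf 30.7
 shift tool mm [-1.3  1.9 75.4] turn -0.05
```

View pics/v2.png

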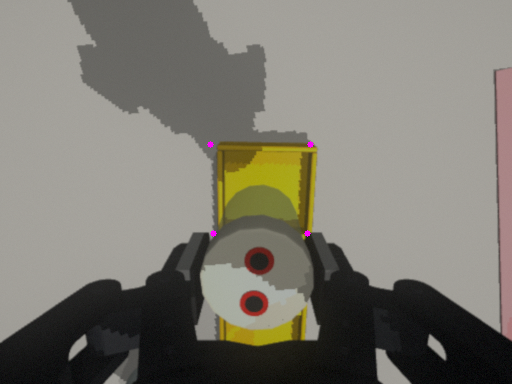

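The tray rim appears at u 217–316 (centre 266), about 10 px right of the tool axis. I'll shift +6.5 mm along tool y and lower.

Emit:
{"op": "carry_out", "data": {
  "targets": [
    [0,3.5,0,0],
    [0,3,0,0],
    [0,0,10,0],
    [0,0,15,0],
    [0,0,15,0],
    [0,0,15,0],
    [0,0,8,0],
    [0,0,5,0],
    [0,0,3,0],
    [0,0,1,0],
    [0,0,0,0],
    [0,0,0,0],
    [0,0,0,0],
    [0,0,0,0]
  ]
}}

```text
t: 7.05
tcp_pos: [0.4395, 0.2895, 0.0456]
tool_rot: [180.0, 0.0, 168.0]
force: [-0.3, -0.1, -0.6]
grip_width: 0.5
grip_force: 30.8
```

```bash
python3 plan.py .4400 .2887 .042 168; python3 -c "from workcell import bot;print(bot.get_obs()['force'])"
```

```text
t 7.05 tcp [0.4395 0.2895 0.0456] rpy [1.7997e+02 3.0000e-02 1.6801e+02] w 0.5 gf 30.8
 shift tool mm [-0.6 -0.6  3.6] turn 0.01
[-0.27592911 -0.13591531 -0.64675444]
```

Emit:
{"op": "carry_out", "data": {
  "targets": [
    [0,0,1.5,0],
    [0,0,1,0],
    [0,0,0.7,0],
    [0,0,0,0],
    [0,0,0,0]
  ]
}}

```text
t: 7.55
tcp_pos: [0.4394, 0.2893, 0.0422]
tool_rot: [-180.0, 0.0, 168.0]
force: [-0.6, -0.2, -1.1]
grip_width: 0.504
grip_force: 30.8
```

Emit:
{"op": "carry_out", "data": {
  "targets": [
    [0,0,0.7,0],
    [0,0,0.7,0],
    [0,0,0,0],
    [0,0,0,0]
  ]
}}

```text
t: 7.95
tcp_pos: [0.4398, 0.2894, 0.0421]
tool_rot: [180.0, 0.0, 168.0]
force: [-1.1, -1.7, 9.3]
grip_width: 0.5
grip_force: 31.4
```

Emit:
{"op": "carry_out", "data": {
  "targets": [
    [0,0,0,0],
    [0,0,0,0],
    [0,0,-10,0],
    [0,0,-25,0],
    [0,0,-30,0],
    [0,0,-30,0],
    [0,0,-20,0],
    [-15,-8.5,0,0],
    [-30,-17,0,0],
    [-30,-17,0,0],
    [-30,-17,0,0],
    [-30,-17,0,0],
    [-30,-17,0,0],
    [-20,-11.5,0,0],
    [-7,-4,0,0],
    [0,0,0,0],
    [0,0,0,0],
    [0,0,0,0],
    [0,0,0,0]
  ],
  "hand": 0.75
}}

```text
t: 9.85
tcp_pos: [0.6036, 0.1447, 0.1558]
tool_rot: [179.9, -0.0, 168.2]
force: [-0.4, 0.8, 1.0]
grip_width: 0.754
grip_force: 0.0
```

```bash
python3 - <<'E'
from m import *
for i in range(4): im=optics.camera('wrist')
snap('wrist','w5.png'); c=fixc(load('w5')); im=load('w5')['im'].copy()
print('std pred',proj(c,(.605,.1425,.06)))
try:
    p,s,_=blob(im,(0,150,80),(5,255,255),tuple(int(k) for k in proj(c,(.605,.1425,.06))),45); print(p,s,atz(c,*p,.0595))
except Exception as e: print(e)
cv2.imwrite('pics/v3.png',im[:,:,::-1])
E
python3 plan.py .605 .1425 .027 168
```

```text
std pred (np.float64(255.82880971300472), np.float64(192.6122147722531))
[256.68762596 192.45747682] [ 228  163   58   59 2481] [0.60515259 0.14311954 0.0595    ]
t 10.1 tcp [0.6043 0.1432 0.1558] rpy [179.99   0.   168.05] w 0.747 gf 0.0
 shift tool mm [ -0.8  -0.5 128.8] turn 0.05
```

View pics/v3.png

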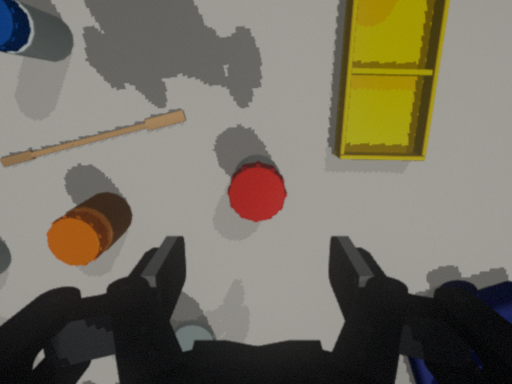

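The red cap sits at (257,192) on the tool axis, the orange cap at (80,241), and the tray's far corners at (339,158) and (425,158). Descending on the jar.

Emit:
{"op": "carry_out", "data": {
  "targets": [
    [-0.8,0,20,0],
    [0,0,25,0],
    [0,0,25,0],
    [0,0,25,0],
    [0,0,18,0],
    [0,0,10,0],
    [0,0,5,0],
    [0,0,0,0],
    [0,0,0,0]
  ]
}}

```text
t: 11.0
tcp_pos: [0.6062, 0.1428, 0.0288]
tool_rot: [180.0, 0.1, 168.0]
force: [1.1, -0.1, 0.1]
grip_width: 0.746
grip_force: 0.0
```

Emit:
{"op": "carry_out", "data": {
  "targets": [
    [0,0,0,0],
    [0,0,0,0],
    [0,0,0,0],
    [0,0,0,0],
    [0,0,0,0]
  ],
  "hand": 0.3
}}

```text
t: 11.5
tcp_pos: [0.6063, 0.1428, 0.029]
tool_rot: [179.9, 0.1, 168.0]
force: [-0.4, -1.1, 6.1]
grip_width: 0.495
grip_force: 30.7
```

```bash
python3 - <<'E'
from m import *
c=fixc(load('w5'))
print([atz(c,*u,.022).round(4) for u in((339,159),(425,159))],'buf',atz(c,80,241,.066).round(4))
E
python3 plan.py .573 .2603 .03 168
```

```text
[array([0.6013, 0.2144, 0.022 ]), array([0.6162, 0.2848, 0.022 ])] buf [0.6129 0.0053 0.066 ]
t 11.5 tcp [0.6063 0.1428 0.029 ] rpy [1.7994e+02 1.3000e-01 1.6802e+02] w 0.495 gf 30.7
 shift tool mm [ 57. 108.  -1.] turn 0.02
```

Emit:
{"op": "carry_out", "data": {
  "targets": [
    [0,0,-5,0],
    [0,0,-15,0],
    [0,0,-25,0],
    [0,0,-20,0],
    [6,11,0,0],
    [12,22.5,0,0],
    [12,22.5,0,0],
    [12,22.5,0,0],
    [9.5,18,0,0],
    [5.2,10.2,0,0],
    [0,0,0,0],
    [0,0,0,0],
    [0,0,0,0],
    [0,0,0,0]
  ]
}}

```text
t: 12.9
tcp_pos: [0.5727, 0.2568, 0.0928]
tool_rot: [-179.9, 0.0, 167.9]
force: [-0.6, -0.4, -1.3]
grip_width: 0.492
grip_force: 30.6
```

```bash
python3 - <<'E'
from m import *
for i in range(3): im=optics.camera('wrist')
snap('wrist','w6.png')
E
python3 plan.py .573 .259 .033 168
```

```text
t 13.1 tcp [0.5723 0.2582 0.0928] rpy [-1.8000e+02  1.0000e-02  1.6796e+02] w 0.492 gf 30.6
 shift tool mm [-0.5  1.  59.8] turn -0.04
```

View pics/w6.png

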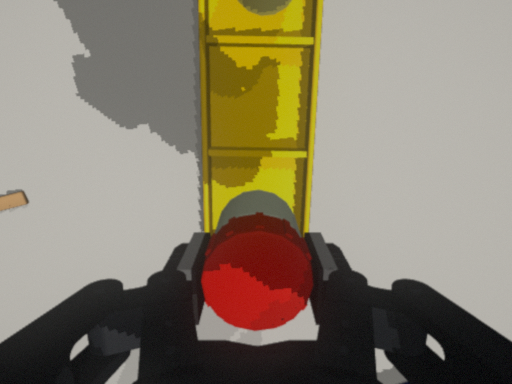

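The tray runs centred under the jar (rim u 203–314, divider at v 154). Lowering.

Emit:
{"op": "carry_out", "data": {
  "targets": [
    [-0.5,0.5,10,0],
    [0,0,15,0],
    [0,0,15,0],
    [0,0,9,0],
    [0,0,6,0],
    [0,0,3,0],
    [0,0,1.5,0],
    [0,0,0.7,0],
    [0,0,0,0],
    [0,0,0,0]
  ]
}}

```text
t: 14.1
tcp_pos: [0.5731, 0.2595, 0.0331]
tool_rot: [179.9, 0.1, 168.0]
force: [0.2, -0.6, 0.5]
grip_width: 0.495
grip_force: 30.6
```

Emit:
{"op": "carry_out", "data": {
  "targets": [
    [0,0,0.6,0],
    [0,0,0,0],
    [0,0,0,0]
  ]
}}

```text
t: 14.4
tcp_pos: [0.5731, 0.2595, 0.033]
tool_rot: [179.9, 0.1, 168.0]
force: [-1.2, -0.0, 4.9]
grip_width: 0.491
grip_force: 30.9
```

Emit:
{"op": "carry_out", "data": {
  "targets": [
    [0,0,0,0],
    [0,0,0,0],
    [0,0,-10,0],
    [0,0,-25,0],
    [0,0,-35,0],
    [0,0,-35,0],
    [0,0,-15,0],
    [3,-14,0,0],
    [6,-28,0,0],
    [7,-32,0,0],
    [7,-33,0,0],
    [7,-33,0,0],
    [7,-33,0,0],
    [7,-33,0,0],
    [7,-32,0,0],
    [5,-24,0,0],
    [3.4,-13.3,0,0],
    [0,0,0,-6],
    [0,0,0,-6],
    [0,0,0,0]
  ],
  "hand": 0.75
}}

```text
t: 16.4
tcp_pos: [0.4577, 0.0029, 0.1523]
tool_rot: [180.0, 0.1, -179.9]
force: [0.4, -0.7, 0.1]
grip_width: 0.752
grip_force: 0.0
```

```bash
python3 - <<'E'
from m import *
for i in range(7): im=optics.camera('wrist')
snap('wrist','w7.png'); c=fixc(load('w7')); im=load('w7')['im']
p0=proj(c,(.4577,.0025,.07));print('pred',p0)
p,s,m=blob(im,(105,130,50),(130,255,255),tuple(int(k) for k in p0),45); print(p,s,atz(c,*p,.069))
(u,r)=cv2.minEnclosingCircle(cv2.findNonZero(m)); print(u,r,'exp r',c['fx']*.0165/.22)
E
python3 plan.py .4577 .0025 .022 180.5
```

```text
pred (np.float64(257.083636118095), np.float64(197.15471296405613))
[257.73478261 196.5826087 ] [ 235  173   47   47 1610] [0.45757544 0.00295997 0.069     ]
(257.8143615722656, 196.09580993652344) 23.63483428955078 exp r 25.177010442150443
t 16.8 tcp [0.4573 0.0024 0.1519] rpy [-180.   -0. -180.] w 0.752 gf 0.0
 shift tool mm [-4.000e-01  1.000e-01  1.299e+02] turn -0.5
```

The blue cap lies on the tool axis at (.4576, .003). Descending on the vial body.

Emit:
{"op": "carry_out", "data": {
  "targets": [
    [-0.3,0.4,20,-0.5],
    [0,0,25,0],
    [0,0,25,0],
    [0,0,25,0],
    [0,0,18,0],
    [0,0,11,0],
    [0,0,6,0],
    [0,0,0,0],
    [0,0,0,0]
  ]
}}

```text
t: 17.7
tcp_pos: [0.4584, 0.0026, 0.0226]
tool_rot: [180.0, 0.1, -179.5]
force: [0.2, 0.1, -0.5]
grip_width: 0.746
grip_force: 0.0
```

Emit:
{"op": "carry_out", "data": {
  "targets": [
    [0,0,0,0],
    [0,0,0,0],
    [0,0,0,0],
    [0,0,0,0],
    [0,0,0,0]
  ],
  "hand": 0.2
}}

```text
t: 18.2
tcp_pos: [0.4583, 0.0027, 0.0227]
tool_rot: [180.0, 0.1, -179.5]
force: [0.1, -0.1, 5.5]
grip_width: 0.407
grip_force: 29.8
```

```bash
python3 plan.py .444 -.2857 .12
```

```text
t 18.2 tcp [0.4583 0.0027 0.0227] rpy [ 1.7998e+02  9.0000e-02 -1.7948e+02] w 0.407 gf 29.8
 shift tool mm [  17.  -288.3  -97.3] turn None
```

Emit:
{"op": "carry_out", "data": {
  "targets": [
    [0,0,-5,0],
    [0,0,-15,0],
    [0,0,-30,0],
    [0,0,-35,0],
    [0,0,-25,0],
    [1,-14,0,0],
    [2,-30,0,0],
    [2,-35,0,0],
    [2,-35,0,0],
    [2,-35,0,0],
    [2,-35,0,0],
    [2,-35,0,0],
    [2,-33,0,0],
    [1,-22,0,0],
    [1,-14.3,0,0],
    [0,0,0,0],
    [0,0,0,0],
    [0,0,0,0],
    [0,0,0,0]
  ]
}}

```text
t: 20.1
tcp_pos: [0.4437, -0.284, 0.1318]
tool_rot: [179.9, 0.0, -179.3]
force: [1.0, -0.1, -0.7]
grip_width: 0.415
grip_force: 30.1
```

```bash
python3 - <<'E'
from m import *
for i in range(3): im=optics.camera('wrist')
snap('wrist','w8.png'); c=fixc(load('w8')); im=load('w8')['im'].copy()
c0=np.array([.5115,-.286]);t=.009;R=np.array([[np.cos(t),-np.sin(t)],[np.sin(t),np.cos(t)]])
for p in((-.104,.036),(-.104,-.036),(-.036,.036),(-.036,-.036)): 
    u=proj(c,[*(c0+R@p),.022]);print(np.round(u,1)); cv2.circle(im,tuple(int(round(k)) for k in u),3,(255,0,255),-1)
cv2.imwrite('pics/v4.png',im[:,:,::-1])
E
python3 plan.py .4437 -.286 .0267 180.5
```

```text
[302.5 140.4]
[207.  140.3]
[299.3 224.9]
[210.2 224.8]
t 20.3 tcp [ 0.4434 -0.2851  0.132 ] rpy [ 1.7998e+02  1.0000e-02 -1.7942e+02] w 0.41 gf 30.1
 shift tool mm [ -0.3  -0.9 105.3] turn 0.08
```

View pics/v4.png

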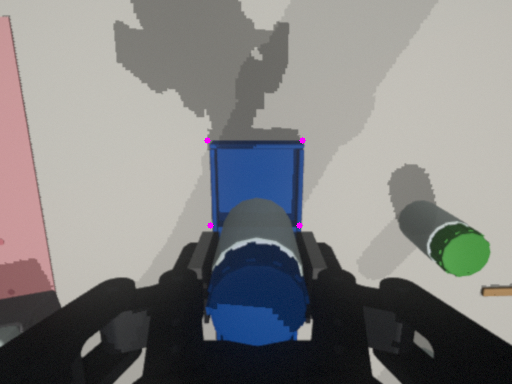

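The blue tray rim spans u 209–304, on the prediction and centred under the vial. Lowering.

Emit:
{"op": "carry_out", "data": {
  "targets": [
    [0,0,15,0],
    [0,0,25,0],
    [0,0,25,0],
    [0,0,18,0],
    [0,0,10,0],
    [0,0,6,0],
    [0,0,3,0],
    [0,0,2,0],
    [0,0,1,0],
    [0,0,0,0],
    [0,0,0,0]
  ]
}}

```text
t: 21.4
tcp_pos: [0.4435, -0.286, 0.0273]
tool_rot: [-180.0, 0.1, -179.5]
force: [-0.5, 0.2, -1.6]
grip_width: 0.414
grip_force: 30.1
```

Emit:
{"op": "carry_out", "data": {
  "targets": [
    [0,0,0.6,0],
    [0,0,0,0],
    [0,0,0,0]
  ]
}}

```text
t: 21.7
tcp_pos: [0.4435, -0.286, 0.0268]
tool_rot: [-180.0, 0.0, -179.5]
force: [-0.6, 0.8, 3.4]
grip_width: 0.41
grip_force: 30.4
```

Emit:
{"op": "carry_out", "data": {
  "targets": [
    [0,0,0,0],
    [0,0,0,0],
    [0,0,-10,0],
    [0,0,-30,0],
    [0,0,-35,0],
    [0,0,-35,0],
    [0,0,-20,0],
    [-9,15,0,0],
    [-18,30,0,0],
    [-20,34,0,0],
    [-20,34,0,0],
    [-20,34,0,0],
    [-20,34,0,0],
    [-20,34,0,0],
    [-20,34,0,0],
    [-14,23,0,0],
    [-8,13,0,0],
    [0,0,0,0],
    [0,0,0,0],
    [0,0,0,0]
  ],
  "hand": 0.75
}}

```text
t: 23.7
tcp_pos: [0.6088, -0.0024, 0.1566]
tool_rot: [-179.9, -0.0, -179.7]
force: [0.2, 0.1, -0.5]
grip_width: 0.75
grip_force: 0.0
```

```bash
python3 - <<'E'
from m import *
for i in range(5): im=optics.camera('wrist')
snap('wrist','w9.png'); c=fixc(load('w9')); im=load('w9')['im']
p0=proj(c,(.610,.0005,.066));print('pred',p0)
p,s,m=blob(im,(5,150,120),(20,255,255),tuple(int(k) for k in p0),45); print(p,s,atz(c,*p,.066))
(u,r)=cv2.minEnclosingCircle(cv2.findNonZero(m)); print(u,r)
E
python3 plan.py .610 .0005 .035 180.5
```

```text
pred (np.float64(258.17786494037796), np.float64(194.20484407085243))
[258.11899314 196.41327231] [ 231  169   56   55 2185] [6.11673380e-01 4.70639306e-04 6.60000000e-02]
(258.41400146484375, 196.3439483642578) 27.973857879638672
t 24.0 tcp [0.6094 0.     0.1565] rpy [ 1.8000e+02  1.0000e-02 -1.7955e+02] w 0.749 gf 0.0
 shift tool mm [ -0.6   0.5 121.5] turn -0.05
```

Emit:
{"op": "carry_out", "data": {
  "targets": [
    [-1.5,0.5,20,0],
    [0,0,25,0],
    [0,0,25,0],
    [0,0,22,0],
    [0,0,15,0],
    [0,0,9,0],
    [0,0,5,0],
    [0,0,0,0],
    [0,0,0,0]
  ]
}}

```text
t: 24.9
tcp_pos: [0.612, 0.0011, 0.0363]
tool_rot: [-180.0, 0.1, -179.5]
force: [0.6, 0.3, 0.6]
grip_width: 0.751
grip_force: 0.0
```

Emit:
{"op": "carry_out", "data": {
  "targets": [
    [0,0,0,0],
    [0,0,0,0],
    [0,0,0,0],
    [0,0,0,0],
    [0,0,0,0]
  ],
  "hand": 0.25
}}

```text
t: 25.4
tcp_pos: [0.612, 0.001, 0.0366]
tool_rot: [-180.0, 0.1, -179.5]
force: [-1.1, 0.2, 6.5]
grip_width: 0.499
grip_force: 30.4
```

```bash
python3 plan.py .5115 -.2862 .145
```

```text
t 25.4 tcp [0.612  0.001  0.0366] rpy [-1.8000e+02  1.2000e-01 -1.7949e+02] w 0.499 gf 30.4
 shift tool mm [ 103.  -286.3 -108.4] turn None
```

The opening reads 44 mm, so the pads hold the glass shoulder rather than the cap. I'll regrip lower, fully on the glass.

Emit:
{"op": "carry_out", "data": {
  "targets": [
    [0,0,0,0],
    [0,0,0,0],
    [0,0,3,0],
    [0,0,7,0],
    [0,0,3.5,0],
    [0,0,0,0],
    [0,0,0,0]
  ],
  "hand": 0.75
}}

```text
t: 26.1
tcp_pos: [0.6109, 0.0012, 0.0214]
tool_rot: [-180.0, -0.0, -179.5]
force: [1.0, 1.2, -0.2]
grip_width: 0.753
grip_force: 0.0
```

Emit:
{"op": "carry_out", "data": {
  "targets": [
    [0,0,0,0],
    [0,0,0,0],
    [0,0,0,0],
    [0,0,0,0],
    [0,0,0,0]
  ],
  "hand": 0.25
}}

```text
t: 26.6
tcp_pos: [0.6116, 0.001, 0.0222]
tool_rot: [-180.0, 0.1, -179.5]
force: [0.4, -1.0, 1.4]
grip_width: 0.51
grip_force: 31.0
```

```bash
python3 plan.py .5115 -.2862 .145;python3 - <<'E'
from m import *
w,_=snap('wrist','w10.png')
im,c=snap('side','s2.png');k=np.zeros((384,800,3),'uint8');k[:,:512]=w;k[:,512:800]=cv2.resize(im[100:244,200:308],(288,384));cv2.imwrite('pics/v5.png',k[:,:,::-1])
E
```

```text
t 26.6 tcp [0.6116 0.001  0.0222] rpy [-1.7999e+02  6.0000e-02 -1.7949e+02] w 0.51 gf 31.0
 shift tool mm [ 102.6 -286.3 -122.8] turn None
```

View pics/v5.png

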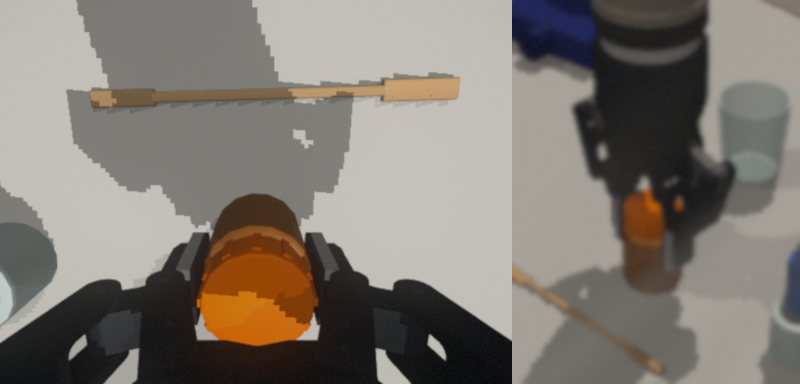

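The bottle is upright between the pads, orange cap centred near (258,290). The side inset confirms the grip on the glass.

Emit:
{"op": "carry_out", "data": {
  "targets": [
    [0,0,-5,0],
    [0,0,-15,0],
    [0,0,-30,0],
    [0,0,-35,0],
    [0,0,-25,0],
    [0,0,-15,0],
    [5,-14,0,0],
    [10,-28,0,0],
    [12,-33,0,0],
    [12,-34,0,0],
    [12,-34,0,0],
    [12,-34,0,0],
    [12,-34,0,0],
    [12,-33,0,0],
    [9,-25,0,0],
    [6,-17,0,0],
    [0,0,0,0],
    [0,0,0,0],
    [0,0,0,0],
    [0,0,0,0]
  ]
}}

```text
t: 28.7
tcp_pos: [0.5125, -0.2836, 0.1465]
tool_rot: [179.9, -0.0, -179.3]
force: [0.2, 0.4, -1.7]
grip_width: 0.506
grip_force: 30.9
```

```bash
python3 - <<'E'
from m import *
for i in range(4): im=optics.camera('wrist')
snap('wrist','w11.png')
E
python3 plan.py .5115 -.2862 .0262
```

```text
t 28.95 tcp [ 0.512  -0.2851  0.1468] rpy [ 179.99    0.   -179.43] w 0.504 gf 30.9
 shift tool mm [  0.5  -1.1 120.6] turn None
```

View pics/w11.png

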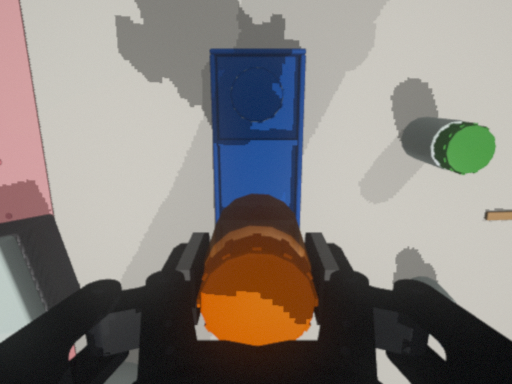

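The blue-capped vial stands in the end compartment at (258,95), and the tray is centred at u≈257. Lowering the bottle.

Emit:
{"op": "carry_out", "data": {
  "targets": [
    [0.5,-0.3,15,0],
    [0,0,25,0],
    [0,0,28,0],
    [0,0,25,0],
    [0,0,14,0],
    [0,0,7,0],
    [0,0,3,0],
    [0,0,2,0],
    [0,0,1,0],
    [0,0,0,0],
    [0,0,0,0]
  ]
}}

```text
t: 30.05
tcp_pos: [0.5116, -0.2863, 0.0275]
tool_rot: [-180.0, 0.1, -179.5]
force: [0.0, 0.2, -2.0]
grip_width: 0.507
grip_force: 30.9
```

Emit:
{"op": "carry_out", "data": {
  "targets": [
    [0,0,0.7,0],
    [0,0,0,0],
    [0,0,0,0]
  ]
}}

```text
t: 30.35
tcp_pos: [0.5113, -0.286, 0.0262]
tool_rot: [-180.0, 0.0, -179.5]
force: [0.1, 0.0, -0.3]
grip_width: 0.504
grip_force: 30.9
```

Emit:
{"op": "carry_out", "data": {
  "targets": [
    [0,0,0.6,0],
    [0,0,0,0],
    [0,0,0,0]
  ]
}}

```text
t: 30.65
tcp_pos: [0.5113, -0.286, 0.0262]
tool_rot: [180.0, 0.0, -179.5]
force: [-1.8, 1.8, 5.3]
grip_width: 0.502
grip_force: 31.4
```

Emit:
{"op": "carry_out", "data": {
  "targets": [
    [0,0,0,0],
    [0,0,0,0],
    [0,0,-10,0],
    [0,0,-30,0],
    [0,0,-40,0],
    [0,0,-40,0],
    [0,0,-25,0],
    [-10,13.5,0,0],
    [-20,27.5,0,0],
    [-22,30,0,0],
    [-22,30,0,0],
    [-22,30,0,0],
    [-14,19,0,0],
    [-7.4,10,0,0],
    [0,0,0,0],
    [0,0,0,0],
    [0,0,0,0],
    [0,0,0,0],
    [0,0,0,0]
  ],
  "hand": 0.75
}}

```text
t: 32.55
tcp_pos: [0.6266, -0.1263, 0.1707]
tool_rot: [-180.0, 0.0, -179.6]
force: [0.2, -0.8, 0.3]
grip_width: 0.748
grip_force: 0.0
```

```bash
python3 - <<'E'
from m import *
for i in range(3): im=optics.camera('wrist')
snap('wrist','w12.png'); c=fixc(load('w12')); im=load('w12')['im'].copy()
for z in(.092,.036): u=proj(c,(.6275,-.125,z)); print(z,u); cv2.circle(im,tuple(int(round(k)) for k in u),2,(255,0,255),-1)
cv2.imwrite('pics/v6.png',im[:,:,::-1])
E
python3 plan.py .6275 -.125 .037
```

```text
0.092 (np.float64(257.5068653753182), np.float64(198.70696287166018))
0.036 (np.float64(257.3579438620978), np.float64(179.80049039622577))
t 32.75 tcp [ 0.6271 -0.1252  0.1706] rpy [ 1.8000e+02  1.0000e-02 -1.7951e+02] w 0.75 gf 0.0
 shift tool mm [ -0.4   0.2 133.6] turn None
```

View pics/v6.png

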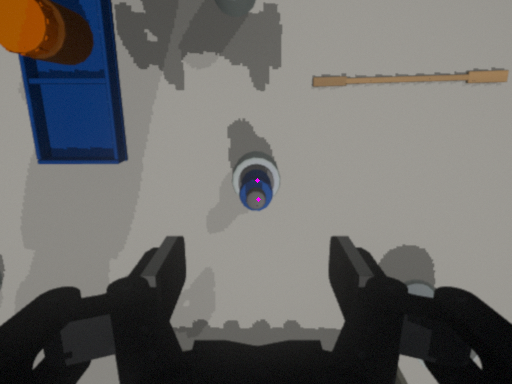

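The electrode's tip is at (257,199) and its bottle ring at (257,180), both on the tool axis. Descending to grip the shaft above the collar.

Emit:
{"op": "carry_out", "data": {
  "targets": [
    [-0.3,0.2,20,0],
    [0,0,25,0],
    [0,0,25,0],
    [0,0,25,0],
    [0,0,15,0],
    [0,0,9,0],
    [0,0,4.5,0],
    [0,0,0,0],
    [0,0,0,0]
  ]
}}

```text
t: 33.65
tcp_pos: [0.6284, -0.125, 0.0482]
tool_rot: [-180.0, 0.1, -179.5]
force: [0.2, 0.6, -0.1]
grip_width: 0.752
grip_force: 0.0
```

Emit:
{"op": "carry_out", "data": {
  "targets": [
    [0,0,0,0],
    [0,0,0,0],
    [0,0,0,0],
    [0,0,0,0],
    [0,0,0,0],
    [0,0,0,0]
  ],
  "hand": 0.1
}}

```text
t: 34.25
tcp_pos: [0.6278, -0.1249, 0.0475]
tool_rot: [-180.0, 0.1, -179.5]
force: [0.6, -0.2, 2.7]
grip_width: 0.273
grip_force: 30.8
```

```bash
python3 plan.py .5795 -.2856 .145
```

```text
t 34.25 tcp [ 0.6278 -0.1249  0.0475] rpy [-1.7999e+02  6.0000e-02 -1.7949e+02] w 0.273 gf 30.8
 shift tool mm [  49.8 -160.3  -97.5] turn None
```

Emit:
{"op": "carry_out", "data": {
  "targets": [
    [0,0,-5,0],
    [0,0,-15,0],
    [0,0,-30,0],
    [0,0,-30,0],
    [0,0,-20,0],
    [5,-15,0,0],
    [9,-28,0,0],
    [10,-33,0,0],
    [10,-33,0,0],
    [9,-28,0,0],
    [4.5,-15,0,0],
    [2.5,-8,0,0],
    [0,0,0,0],
    [0,0,0,0],
    [0,0,0,0],
    [0,0,0,0]
  ]
}}

```text
t: 35.85
tcp_pos: [0.5798, -0.2832, 0.1469]
tool_rot: [179.9, 0.0, -179.3]
force: [-0.7, 1.3, -1.2]
grip_width: 0.273
grip_force: 30.6
```

```bash
python3 - <<'E'
from m import *
for i in range(4): im=optics.camera('wrist')
snap('wrist','w13.png')
E
python3 plan.py .5795 -.2856 .0515
```

```text
t 36.1 tcp [ 0.5791 -0.2849  0.147 ] rpy [ 1.8000e+02  1.0000e-02 -1.7945e+02] w 0.271 gf 30.6
 shift tool mm [-0.4 -0.7 95.5] turn None
```

View pics/w13.png

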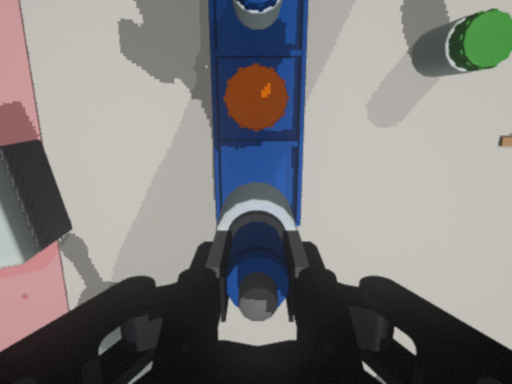

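The bottle (256,97) and the vial (257,8) stand in their compartments, and the electrode hangs centred over the last one. Lowering.

Emit:
{"op": "carry_out", "data": {
  "targets": [
    [-0.4,-0.4,15,0],
    [0,0,22,0],
    [0,0,22,0],
    [0,0,16,0],
    [0,0,10,0],
    [0,0,6,0],
    [0,0,2.5,0],
    [0,0,1.5,0],
    [0,0,0.5,0],
    [0,0,0,0],
    [0,0,0,0]
  ]
}}

```text
t: 37.2
tcp_pos: [0.5797, -0.2858, 0.0521]
tool_rot: [-180.0, 0.1, -179.5]
force: [-0.7, -0.7, -1.4]
grip_width: 0.271
grip_force: 30.6
```

Emit:
{"op": "carry_out", "data": {
  "targets": [
    [0,0,0.6,0],
    [0,0,0,0],
    [0,0,0,0]
  ]
}}

```text
t: 37.5
tcp_pos: [0.5797, -0.2858, 0.0516]
tool_rot: [-180.0, 0.1, -179.5]
force: [0.1, 0.2, 2.3]
grip_width: 0.271
grip_force: 30.9
```

Contact. Releasing and rising clear.

Emit:
{"op": "carry_out", "data": {
  "targets": [
    [0,0,0,0],
    [0,0,0,0],
    [0,0,0,0],
    [0,0,-10,0],
    [0,0,-25,0],
    [0,0,-35,0],
    [0,0,-35,0],
    [0,0,-25,0],
    [0,0,-10,0],
    [30,0,0,0],
    [40,0,0,0],
    [40,0,0,0],
    [20,0,0,0],
    [0,0,0,0],
    [0,0,0,0],
    [0,0,0,0]
  ],
  "hand": 0.75
}}

```text
t: 39.1
tcp_pos: [0.4507, -0.2861, 0.1906]
tool_rot: [180.0, 0.0, -179.4]
force: [-0.4, -0.1, 0.1]
grip_width: 0.751
grip_force: 0.0
```

Run:
```python
from m import *
for i in range(3): optics.camera('wrist')
w,_=snap('wrist','w14.png'); t,_=snap('top','t2.png'); s,_=snap('side','s3.png')
a=cv2.resize(s[120:384,60:410],(530,400));b=cv2.resize(w,(270,200));c=cv2.resize(t[160:300,100:290],(270,200))
k=np.zeros((400,800,3),'uint8');k[:,:530]=a;k[:200,530:]=b;k[200:,530:]=c;cv2.imwrite('pics/v7.png',k[:,:,::-1])
```

```text
(no output)
```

View pics/v7.png

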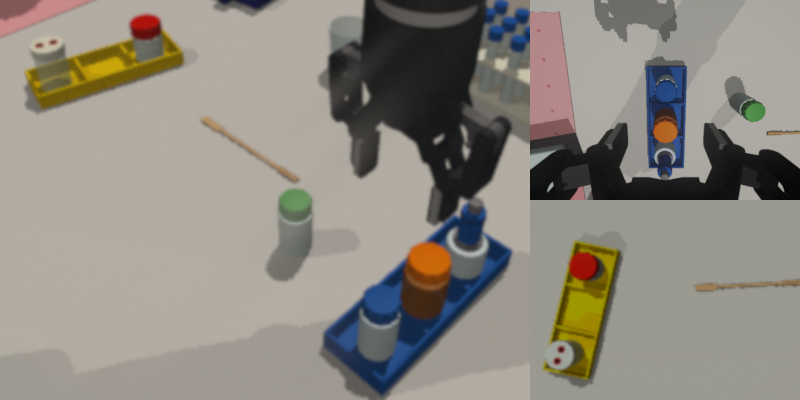

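The composite shows all five things upright, each in its own compartment: vial, bottle and electrode in blue, cell and jar in yellow. The green vial has not moved and the gripper is clear. Handing in.

```bash
python3 -c "from workcell import bot;print(bot.job_done())"
```

```text
the job is handed in; nothing more can be done
None
```

I handed the job in at about 39 s with all five things seen standing upright in their own compartments of the right trays and the green-capped vial and beaker untouched; no verdict was returned.

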